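# Shut the bolt case and snap its push-locks home

## Robot

A 6-joint arm with a two-finger parallel gripper is mounted at the origin on the work surface. World frame = base frame: x ahead of the robot, y to its left, z up, the work surface at z = 0. Lengths are in m, angles in rad, forces in N, time in s.
With the tool pointing down it reaches from about 0.275 to 0.725 m from the base axis. Payload 15.9 kg.
Tool frame: the origin (TCP) lies where the fingers leave the gripper's body, on its centre line; the fingertips stand 73 mm ahead of it and the grasp point (between the pads) lies 54 mm ahead of it; z points along the fingers, y is the line along which they close (so a half turn about z gives the same grasp; the last joint's range is limited). The gripper opens to 85 mm and grips with 20 to 120 N. Pads are 22 mm wide; open, the fingers measure 114 mm over their backs; the gripper's body (76 mm by 85 mm) begins 54 mm behind the grasp point. The pads swing forward as they close: fully open they stand 13 mm farther back than shut.
Start: joints at [-1.35, 0.213, -0.034, 1.323, 0, 1.571], TCP at [0.11, -0.488, 0.304] pointing down, gripper open.
Joint ranges: [-2.98, 2.98], [-0.74, 1.72], [-1.14, 1.35], [-2.1, 2.04], [-1.57, 1.44], [-3.14, 3.14]. Speed limits (rad/s): [1.89, 1.89, 2.39, 2.57, 3.14, 3.14].

## Interface

Orientations are given as a unit quaternion [x, y, z, w].
In Python, from workcell import arm gives the robot as it stands.
- The arm moves only by the shell command python3 -m crank FILE [OPENING], which reads ROWS from the file FILE. ROWS is a JSON list of rows, 1 to 8 of them, each written [[dx, dy, dz], [rx, ry, rz]]: dx, dy, dz in normalised numbers (1 is 500 mm), then a rotation vector rx, ry, rz in fractions of the full range, 1 being 360 degrees; each row is the pose to reach, as a shift and turn from the pose commanded when the command began, along the tool's axes at that moment; what a row does not reach only later rows make up. A row lasts 1/12 s, in which the tool goes at most 0.0417 m and 0.125 rad, less where a joint would pass 70% of its speed; a pose out of reach is approached as far as the arm can. OPENING is the finger opening in m, set as the command begins (- or left out keeps the last). The fingers move at their own pace and stop on an object; the grip force is fixed at half the most. Time passes only in rows, so rows that do not move let the fingers close. It prints the time, the measured TCP pose, the force, the opening and the grip force at its end. Input that does not fit is refused with a message, and nothing moves.
- arm.get_obs(): the state, without advancing time (a new reading comes with each control period).
- arm.read_camera(name): name is "scene" or "top"; returns a dict with "frame" (480x640x3 uint8, red, green, blue), "camera_matrix" (3x3 intrinsics, pixels), "R" (3x3) and "t" (3): a world point X has camera coordinates R X + t. Camera axes: x right, y down, z forward; pixel columns grow to the right and rows downward; lengths in m; the calibration is good to about 2 mm. A picture is of the moment at which its call begins. There is no depth.
- arm.sign_off(): hands the job in; it is judged then, once.
The state is a dict: "time": time; "joints": joint angles; "joint_vel": joint speeds; "tau": joint torques, N m; "position": TCP position; "orientation": TCP orientation; "wrist_force": force on the tool from outside, world axes, zero at the start; "torque": the same for the moment, N m; "grip_width": finger opening in m; "finger_force": force on a finger pad.
Only numpy, scipy, OpenCV 4.12 (cv2) and the standard library are available. Lean on these libraries where they do the work, as an engineer would, in place of code of your own. Each camera call takes 0.05 s, during which the arm holds its last target. There are 200 camera calls.

## Task

The lid of the grey bolt assortment case has been left open. Swing it gently down until it is fully shut, and only then push its two black push-lock plungers down one after the other, each until it snaps through and stays down. Feel for the snap and ease off at once, without bearing down on a lock that has reached its stop, be gentle with the case, and leave the other things on the bench where they are.

Things in the scene. Friction and masses are not known exactly. Their poses are not given: they have to be found in the camera images.
- case: Grey sheet-steel bolt case 220 (x) x 300 (y) x 55 mm tall, open compartments inside, on a dark steel foot plate 260 x 340 x 4 mm screwed to the bench: it does not move. Origin: centre of its underside, at bench height; x points from the front rim to the hinge, y to the left along the front, z up.
- lid_hinge (a point): Centre of the lid's hinge axis, at the lid's underside, on the case's far rim: 110 mm in +x from the case's centre and 55 mm above its underside; the axis runs along the case's y. This point's frame turns with the lid: its x axis points from the lid's front edge to the hinge, its z axis out of the lid's upper face.
- lid_edge (a point): Point on the upper face of the lid on its middle line, 200 mm from the hinge axis (the lid's body ends 16 mm farther out, its small middle tab 22 mm). The lid is a stiff grey sheet 8 mm thick, 300 mm wide; its upper face is 63 mm above the bench when shut. The frame turns with the lid like lid_hinge.
- lid (a joint): Lid angle in rad: 0 = shut flat on the case against a hard stop, positive = front edge raised, 1.3 = fully open. The hinge is stiff by friction: the lid stays where it is left, and 1 to 5 N at its edge closes it. No catch: the plungers lock it.
- lock_left (a point): Foot of the left (case +y) push-lock on the lid's upper face: 180 mm from the hinge axis, 100 mm from the middle line; z outward. Above it a flat-topped round black head, 26 mm diameter, is pushed along -z. Its steel seat, 32 mm diameter, is tight, screwed in to any depth: the unpressed head's top is 12 to 24 mm above the lid, each lock its own amount, not in any reading.
- plunger_left (a joint): Travel of the left (case +y) plunger into its seat, m: 0 = up, 0.006 = locked on a hard stop (head then 4 mm above the seat's rim). Resistance starts at 2 to 3 N, peaks at about 10 N near 2 to 3 mm, then falls away; only past about 5.3 mm does it snap over by itself and stay down. Let go earlier, it springs back up.
- lock_right (a point): Foot of the right (case -y) push-lock on the lid's upper face: 180 mm from the hinge axis, 100 mm from the middle line; z outward. Above it a flat-topped round black head, 26 mm diameter, is pushed along -z. Its steel seat, 32 mm diameter, is tight, screwed in to any depth: the unpressed head's top is 12 to 24 mm above the lid, each lock its own amount, not in any reading.
- plunger_right (a joint): Travel of the right (case -y) plunger into its seat, m: 0 = up, 0.006 = locked on a hard stop (head then 4 mm above the seat's rim). Resistance starts at 2 to 3 N, peaks at about 10 N near 2 to 3 mm, then falls away; only past about 5.3 mm does it snap over by itself and stay down. Let go earlier, it springs back up.
- wrench: Bystander: open-ended steel spanner 180 mm long, lying flat beside the case. Origin: centre of its underside. Must be left alone.
- driver: Bystander: screwdriver 190 mm long with a black handle, lying beside the case. Origin: centre of its underside. Must be left alone.
- can: Bystander: closed metal can, 64 mm diameter, 150 mm tall, standing. Origin: centre of its underside. Must be left alone.
- bolt: Bystander: large brass bolt standing on its 38 mm head, 75 mm tall. Origin: centre of its underside. Must be left alone.
- collar: Bystander: steel collar, 56 mm outer diameter, 20 mm tall, lying flat. Origin: centre of its underside. Must be left alone.
- tray: Bystander: open red steel tray 120 x 160 x 40 mm. Origin: centre of its underside. Must be left alone.
- carton: Bystander: cardboard carton 120 x 100 x 80 mm. Origin: centre of its underside. Must be left alone.

How it is judged:
On the way, in this order (a step that is already met when the one before it is completed fails the run):
1. the lid is swung shut with both plungers still up (value of joint lid below 0.04 rad and value of joint each of plunger_left, plunger_right below 0.003 m), for 0.1 s.
2. one plunger has snapped down and stays down (value of joint any of plunger_left, plunger_right above 0.0054 m), for 0.2 s.
3. both plungers have snapped down and stay down (value of joint each of plunger_left, plunger_right above 0.0054 m), for 0.2 s.
At the end, for the whole second after the job is handed in: The lid is shut (within 0.02 rad), both plungers are locked down (at least 5.4 of their 6 mm), and the bystanders lie at rest (all of step 3 and value of joint lid below 0.02 rad and linear speed of each of wrench, driver, can, bolt, collar, tray, carton below 0.02 m/s); the robot touches nothing.
It fails at once if from when a plunger has first been pushed in by more than 2 mm, the robot bears on the case, lid or a lock with more than 20 N (value of joint any of plunger_left, plunger_right above 0.002 m and contact force between any of the fingers, the arm and case above 20 N).
It fails at once if the robot bears on the case, lid or a lock with more than 35 N at any time (contact force between any of the fingers, the arm and case above 35 N).
It fails at once if a plunger is pushed in while the lid is still open (value of joint lid above 0.06 rad and value of joint any of plunger_left, plunger_right above 0.004 m).
It fails at once if a bystander is moved more than 20 mm (distance of any of wrench, driver, can, bolt, collar, tray, carton from where it was at the start of the episode above 0.02 m).
It fails at once if the lid is slammed (faster than 1.5 rad/s) (velocity of joint lid below -1.5 rad/s).
It also fails if it takes over 67 s, if anything falls off the work surface, if the arm or the gripper's body presses on something with over 40 N, if the wrist force passes 120 N, or if a joint passes its speed limit or range.

## Working session

There is one attempt and no reset: what is moved stays moved. The work goes in short steps, Python scripts to look and compute and a shell command to move; the robot and the scene stay as the last step left them, time stands still between calls to the robot, and variables do not carry over. Pictures are saved under pics/ and viewed, at most 10 in all, crops included, and the job is handed in when it is done.

```bash
mkdir -p pics
python3 - <<'E'
from workcell import arm
import cv2
for n in("scene","top"):
    r=arm.read_camera(n); cv2.imwrite(f"pics/{n}0.png",r["frame"][:,:,::-1])
    print(n,r["camera_matrix"].tolist(),r["R"].round(4).tolist(),r["t"].round(4).tolist())
o=arm.get_obs();print(o)
E
```

```text
scene [[500.59035830189885, 0.0, 322.451740269784], [0.0, 500.59035830189885, 240.2465018988818], [0.0, 0.0, 1.0]] [[-0.9992, 0.0401, -0.0025], [0.0283, 0.6595, -0.7512], [-0.0285, -0.7506, -0.6601]] [0.5349, 0.0457, 1.2972]
top [[465.29251258511096, 0.0, 325.13908427935667], [0.0, 465.29251258511096, 238.71316471758306], [0.0, 0.0, 1.0]] [[-0.0289, -0.9994, -0.0183], [-0.9971, 0.0301, -0.0704], [0.0709, 0.0162, -0.9974]] [0.0311, 0.5387, 1.3625]
{'time': 0.1, 'joints': array([-1.34997678e+00,  2.13315336e-01, -3.49718558e-02,  1.32348786e+00,
        2.48625361e-05,  1.57079833e+00]), 'joint_vel': array([1.51496789e-03, 4.76103213e-05, 2.34154421e-03, 1.41028656e-03,
       2.51456096e-03, 6.39570196e-04]), 'tau': array([ 7.00357450e-04, -6.87250113e+01,  4.87805450e+01,  1.21389324e-02,
        5.95724327e-05,  2.61725660e-05]), 'position': array([ 0.10947197, -0.48764131,  0.30347114]), 'orientation': array([ 9.93911022e-01,  1.10184576e-01, -4.15658324e-05, -4.87754496e-04]), 'wrist_force': array([-0.60591093, -0.35010852, -0.1632295 ]), 'torque': array([-0.0147489 ,  0.05235904,  0.00089132]), 'finger_force': 0.0, 'grip_width': 0.08520665336610372}
```

View pics/scene0.png

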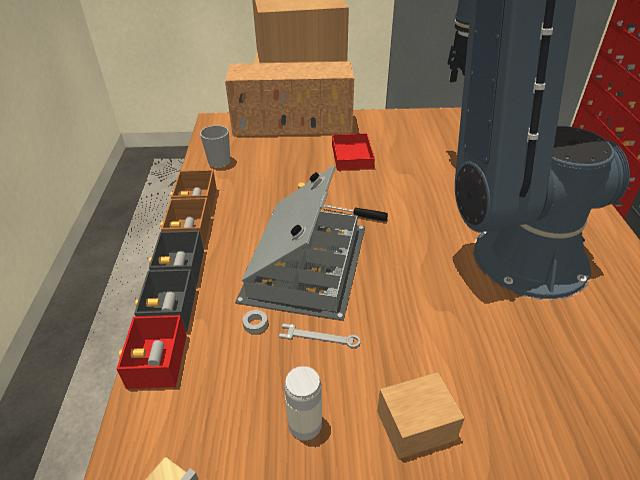

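View pics/top0.png

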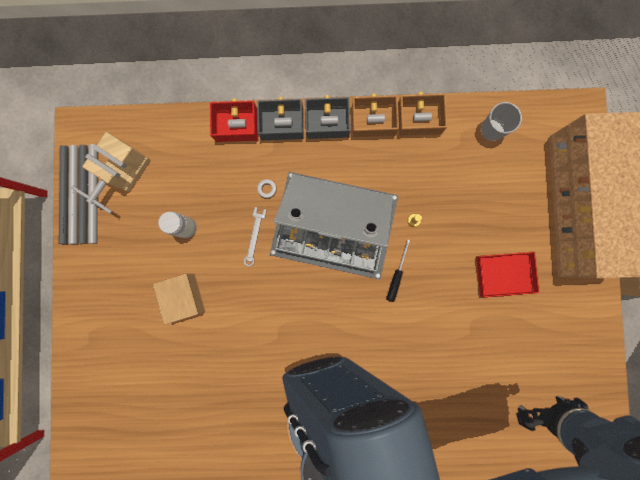

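The scene view shows the lid about half open, with lock heads at (314,178) and (296,231). In the top view the case's foot plate corners are near (290,174), (396,196), (380,276) and (272,254), the locks at (296,213) and (371,227), the bolt at (414,220) and the driver at (398,270). I'll crop for precise corners.

Run:
```python
import cv2
a=cv2.imread("pics/top0.png")[160:290,255:425]
cv2.imwrite("pics/c1.png",cv2.resize(a,(784,600),interpolation=cv2.INTER_CUBIC))
a=cv2.imread("pics/scene0.png")[155:325,225:395]
cv2.imwrite("pics/c2.png",cv2.resize(a,(600,600),interpolation=cv2.INTER_CUBIC))
```

```text
(no output)
```

View pics/c1.png

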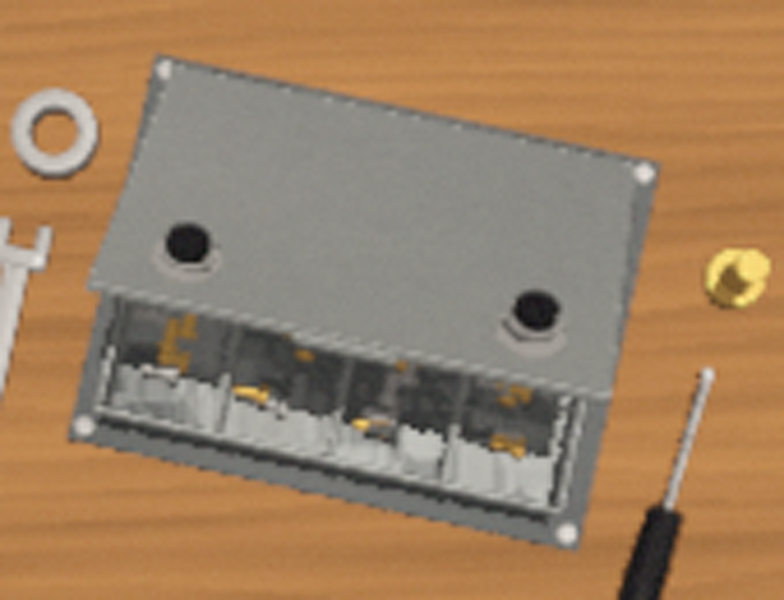

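View pics/c2.png

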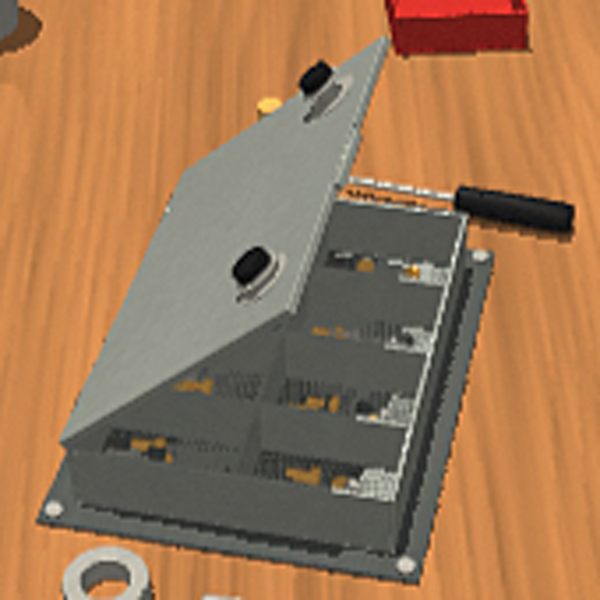

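```bash
cat > h.py <<'E'
import numpy as np, json
from workcell import arm
class Cam:
    def __init__(s,n):
        r=arm.read_camera(n); s.K=r["camera_matrix"]; s.R=r["R"]; s.t=r["t"]; s.im=r["frame"]
        s.c=-s.R.T@s.t
    def ray(s,p): 
        d=s.R.T@np.linalg.inv(s.K)@np.array([p[0],p[1],1.]); return d/np.linalg.norm(d)
    def plane(s,p,z): d=s.ray(p); return s.c+d*(z-s.c[2])/d[2]
    def proj(s,X): q=s.K@(s.R@np.asarray(X)+s.t); return q[:2]/q[2]
def tri(c1,p1,c2,p2):
    d1,d2=c1.ray(p1),c2.ray(p2)
    A=np.c_[d1,-d2]; k=np.linalg.lstsq(A,c2.c-c1.c,rcond=None)[0]
    a,b=c1.c+d1*k[0],c2.c+d2*k[1]; return (a+b)/2,np.linalg.norm(a-b)
E
python3 - <<'E'
from h import *
T=Cam("top");S=Cam("scene")
ct=lambda u,v:(255+(u+.5)/4.612-.5,160+(v+.5)/4.615-.5)
cs=lambda u,v:(225+(u+.5)/3.529-.5,155+(v+.5)/3.529-.5)
sc=[T.plane(ct(*p),.005) for p in[(163,68),(644,173),(567,533),(85,426)]] # hinge-left,hinge-right,front-right,front-left
ss=[S.plane(cs(*p),.005) for p in[(54,509),(482,257),(405,565)]]  # hinge-left, front-right, front-left
print(np.round(sc,4)); print(np.round(ss,4))
sc=np.array(sc);print(np.linalg.norm(sc[0]-sc[1]),np.linalg.norm(sc[1]-sc[2]),np.linalg.norm(sc[2]-sc[3]),np.linalg.norm(sc[3]-sc[0]))
c=sc.mean(0); y=(sc[0]+sc[3]-sc[1]-sc[2]);x=(sc[0]+sc[1]-sc[2]-sc[3])
print("centre",c,"yaw",np.arctan2(x[1],x[0]),np.arctan2(-y[0],y[1]),"scene centre",(ss[0]+ss[1])/2)
yaw=np.arctan2(-y[0],y[1]);
X=np.array([np.cos(yaw),np.sin(yaw),0]);Y=np.array([-X[1],X[0],0])
for n,a,b in[("L corner",ct(92,288),None),("R corner",ct(608,396),cs(388,38)),("L lock top",ct(188,243),cs(251,266)),("R lock top",ct(536,310),cs(315,78)),("Lcorner",ct(92,288),cs(293,308)),]:
    if b is None: continue
    p,e=tri(T,a,S,b); q=p-c; print(n,p.round(4),"err",round(e,4),"case",(q@X).round(4),(q@Y).round(4),p[2].round(4),"ang",np.arctan2(p[2]-.055,.11-q@X))
E
```

```text
[[ 0.7394  0.1165  0.005 ]
 [ 0.6597 -0.1963  0.005 ]
 [ 0.4271 -0.1375  0.005 ]
 [ 0.5054  0.1729  0.005 ]]
[[ 0.7357  0.1155  0.005 ]
 [ 0.4227 -0.1353  0.005 ]
 [ 0.5034  0.1741  0.005 ]]
0.32273293179584545 0.2399107013140433 0.32005438316357765 0.24062043248259715
centre [ 0.58291084 -0.01109381  0.005     ] yaw -0.24196613589911137 -0.2483035460063246 scene centre [ 0.57916892 -0.00988244  0.005     ]
R corner [ 0.5015 -0.1441  0.2037] err 0.0058 case -0.0463 -0.1489 0.2037 ang 0.7604694098283252
L lock top [0.5977 0.0883 0.1906] err 0.0024 case -0.0101 0.0999 0.1906 ang 0.8459009573897122
R lock top [ 0.5529 -0.1067  0.1962] err 0.0026 case -0.0056 -0.1 0.1962 ang 0.8849724188583605
Lcorner [0.5725 0.1418 0.2025] err 0.0023 case -0.0477 0.1457 0.2025 ang 0.7517723359506644
```

The case is at about (0.581,-0.0105) with yaw -0.245. The screw spacing comes out at 320 x 240 mm, as expected, and the lid is at about 0.72 rad. I'll close the fingers and fly to above the lid's middle line, 150 mm horizontally from the hinge.

Units first: shifts go in shares of 500 mm and turns go in shares of 360 degrees. So 0.264 m / 0.5 = 0.528, 0.033 m / 0.5 = 0.066.

```bash
echo '[[[0.066, -0.0476, -0.02], [0, 0, 0]], [[0.132, -0.0952, -0.04], [0, 0, 0]], [[0.198, -0.1428, -0.04], [0, 0, 0]], [[0.264, -0.1904, -0.04], [0, 0, 0]], [[0.33, -0.238, -0.04], [0, 0, 0]], [[0.396, -0.2856, -0.04], [0, 0, 0]], [[0.462, -0.3332, -0.04], [0, 0, 0]], [[0.528, -0.3808, -0.04], [0, 0, 0]]]' > path.dat && python3 -m crank path.dat 0
```

```text
time: 0.87
position: [0.3261, -0.2425, 0.324]
orientation: [0.994, 0.11, 0.0, 0.0]
wrist_force: [0.9, -0.6, 0.6]
grip_width: 0.0002
finger_force: 0.0
```

To row units: 0.264 m / 0.5 = 0.528, 0.231 m / 0.5 = 0.462.

```bash
echo '[[[0.066, -0.0476, 0], [0, 0, 0]], [[0.132, -0.0952, 0], [0, 0, 0]], [[0.198, -0.1428, 0], [0, 0, 0]], [[0.264, -0.1904, 0], [0, 0, 0]], [[0.33, -0.238, 0], [0, 0, 0]], [[0.396, -0.2856, 0], [0, 0, 0]], [[0.462, -0.3332, 0], [0, 0, 0]], [[0.528, -0.3808, 0], [0, 0, 0]]]' > path.dat && python3 -m crank path.dat; echo '[[[0, 0, 0.02], [0, 0, 0]], [[0, 0, 0.04], [0, 0, 0]], [[0, 0, 0.06], [0, 0, 0]], [[0, 0, 0.072], [0, 0, 0]], [[0, 0, 0.084], [0, 0, 0]]]' > path.dat && python3 -m crank path.dat
```

```text
time: 1.53
position: [0.5422, 0.0014, 0.3238]
orientation: [0.994, 0.11, 0.0, 0.0]
wrist_force: [0.4, -0.6, -0.7]
grip_width: 0.0002
finger_force: 0.0
time: 1.95
position: [0.5403, -0.0016, 0.2814]
orientation: [0.994, 0.109, -0.0, -0.0]
wrist_force: [-5.2, 1.7, 8.2]
grip_width: -0.0004
finger_force: 3.7
```

To row units: 0.048 m / 0.5 = 0.096, 0.006 m / 0.5 = 0.012.

```bash
echo '[[[0, 0, 0.012], [0, 0, 0]], [[0, 0, 0.024], [0, 0, 0]], [[0, 0, 0.036], [0, 0, 0]], [[0, 0, 0.048], [0, 0, 0]], [[0, 0, 0.06], [0, 0, 0]], [[0, 0, 0.072], [0, 0, 0]], [[0, 0, 0.084], [0, 0, 0]], [[0, 0, 0.096], [0, 0, 0]]]' > path.dat && python3 -m crank path.dat
```

```text
time: 2.62
position: [0.5413, -0.0007, 0.2333]
orientation: [0.994, 0.11, -0.0, -0.0]
wrist_force: [-0.2, -0.1, 0.9]
grip_width: 0.0002
finger_force: 0.7
```

To row units: 0.056 m / 0.5 = 0.112, 0.049 m / 0.5 = 0.098.

```bash
echo '[[[0, 0, 0.014], [0, 0, 0]], [[0, 0, 0.028], [0, 0, 0]], [[0, 0, 0.042], [0, 0, 0]], [[0, 0, 0.056], [0, 0, 0]], [[0, 0, 0.07], [0, 0, 0]], [[0, 0, 0.084], [0, 0, 0]], [[0, 0, 0.098], [0, 0, 0]], [[0, 0, 0.112], [0, 0, 0]]]' > path.dat && python3 -m crank path.dat;  python3 - <<'E'
from h import *
import cv2
T=Cam("top");S=Cam("scene")
cv2.imwrite("pics/m.png",np.hstack([cv2.resize(T.im[140:300,240:440],(400,320)),cv2.resize(S.im[140:300,220:420],(400,320))])[:,:,::-1])
E
```

```text
time: 3.28
position: [0.5412, -0.0006, 0.1772]
orientation: [0.994, 0.11, -0.0, -0.0]
wrist_force: [-0.9, 0.6, 1.7]
grip_width: 0.0001
finger_force: 0.6
```

View pics/m.png

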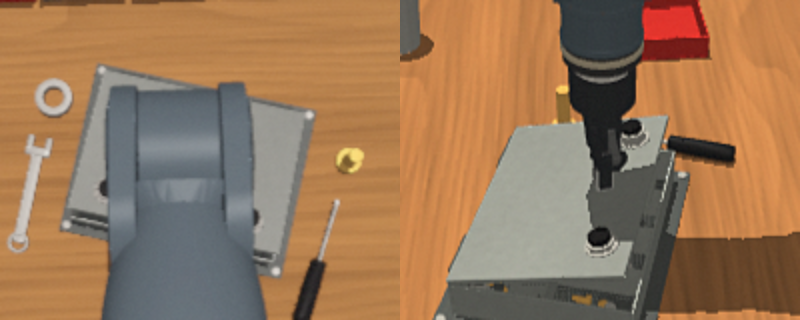

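The lid is following the fingers and is nearly down, and both locks are clear of the gripper. The last stretch goes slower.

To row units: 0.036 m / 0.5 = 0.072, 0.033 m / 0.5 = 0.066.

```bash
echo '[[[0, 0, 0.01], [0, 0, 0]], [[0, 0, 0.02], [0, 0, 0]], [[0, 0, 0.03], [0, 0, 0]], [[0, 0, 0.04], [0, 0, 0]], [[0, 0, 0.05], [0, 0, 0]], [[0, 0, 0.058], [0, 0, 0]], [[0, 0, 0.066], [0, 0, 0]], [[0, 0, 0.072], [0, 0, 0]]]' > path.dat && python3 -m crank path.dat
```

```text
time: 4.05
position: [0.5412, -0.0006, 0.1414]
orientation: [0.994, 0.11, -0.0, -0.0]
wrist_force: [0.2, 0.0, 0.2]
grip_width: 0.0002
finger_force: 0.4
```

To row units: 0.002 m / 0.5 = 0.004, 0.001 m / 0.5 = 0.002.

```bash
echo '[[[0, 0, 0.002], [0, 0, 0]], [[0, 0, 0.004], [0, 0, 0]]]' > path.dat && python3 -m crank path.dat; echo '[[[0, 0, 0.002], [0, 0, 0]]]' > path.dat && python3 -m crank path.dat
```

```text
time: 4.22
position: [0.5413, -0.0007, 0.1398]
orientation: [0.994, 0.11, -0.0, 0.0]
wrist_force: [0.3, -0.5, 1.5]
grip_width: 0.0001
finger_force: 0.4
time: 4.3
position: [0.5414, -0.0007, 0.139]
orientation: [0.994, 0.11, 0.0, 0.0]
wrist_force: [-0.8, 0.9, 1.1]
grip_width: 0.0001
finger_force: 0.4
```

To row units: 0.001 m / 0.5 = 0.002.

```bash
echo '[[[0, 0, 0.002], [0, 0, 0]]]' > path.dat && python3 -m crank path.dat;echo '[[[0, 0, 0.002], [0, 0, 0]]]' > path.dat && python3 -m crank path.dat
```

```text
time: 4.38
position: [0.5414, -0.0007, 0.138]
orientation: [0.994, 0.11, 0.0, 0.0]
wrist_force: [-0.1, -0.5, 0.3]
grip_width: -0.0001
finger_force: 0.4
time: 4.47
position: [0.5413, -0.0007, 0.137]
orientation: [0.994, 0.11, 0.0, 0.0]
wrist_force: [-0.6, 0.1, 1.1]
grip_width: 0.0001
finger_force: 0.4
```

To row units: 0.0007 m / 0.5 = 0.0014.

```bash
echo '[[[0, 0, 0.0014], [0, 0, 0]]]' > path.dat && python3 -m crank path.dat
```

```text
time: 4.55
position: [0.5413, -0.0006, 0.1362]
orientation: [0.994, 0.11, 0.0, -0.0]
wrist_force: [0.3, -0.7, 1.3]
grip_width: -0.0005
finger_force: 0.4
```

```bash
echo '[[[0, 0, 0.0014], [0, 0, 0]]]' > path.dat && python3 -m crank path.dat
```

```text
time: 4.63
position: [0.5413, -0.0006, 0.1355]
orientation: [0.994, 0.11, 0.0, -0.0]
wrist_force: [-2.2, 0.1, 12.9]
grip_width: 0.0
finger_force: 6.8
```

The lid hit its hard stop at TCP z 0.1355, so the tip is at 0.063, exactly the shut height. I'll lift off, move aside and look at the locks.

To row units: 0.235 m / 0.5 = 0.47, -0.08 m / 0.5 = -0.16.

```bash
echo '[[[0, 0, -0.06], [0, 0, 0]], [[0, 0, -0.12], [0, 0, 0]], [[0, 0.07, -0.16], [0, 0, 0]], [[0, 0.15, -0.16], [0, 0, 0]], [[0, 0.23, -0.16], [0, 0, 0]], [[0, 0.31, -0.16], [0, 0, 0]], [[0, 0.39, -0.16], [0, 0, 0]], [[0, 0.47, -0.16], [0, 0, 0]]]' > path.dat && python3 -m crank path.dat; echo '[[[0, 0.08, 0], [0, 0, 0]], [[0, 0.16, 0], [0, 0, 0]], [[0, 0.2, 0], [0, 0, 0]], [[0, 0.2, 0], [0, 0, 0]]]' > path.dat && python3 -m crank path.dat;  python3 - <<'E'
from h import *
import cv2
T=Cam("top");S=Cam("scene")
X=np.array([np.cos(-.245),np.sin(-.245),0]);Y=np.array([-X[1],X[0],0]);c=np.array([.581,-.0105,0])
P={}
for n,s in(("L",1),("R",-1)):
    g=c-.07*X+s*.1*Y+[0,0,.08]; ps=[]
    for C in(T,S):
        u=C.proj(g).round().astype(int); m=np.zeros(C.im.shape[:2],np.uint8); cv2.circle(m,tuple(map(int,u)),16,255,-1)
        b=((C.im.max(2)<50)&(m>0)).astype(np.uint8)
        k,_,st,ce=cv2.connectedComponentsWithStats(b); i=1+st[1:,4].argmax(); print(n,u,ce[i].round(1),st[i]); ps.append(ce[i])
    p,e=tri(T,ps[0],S,ps[1]); q=p-c; print(n,p.round(4),round(e,4),"case",round(q@X,4),round(q@Y,4), "top-ray z=.08",T.plane(ps[0],.08).round(4))
cv2.imwrite("pics/n.png",np.hstack([cv2.resize(T.im[140:300,240:440],(400,320)),cv2.resize(S.im[140:300,220:420],(400,320))])[:,:,::-1])
E
```

```text
time: 5.3
position: [0.5928, -0.232, 0.2156]
orientation: [0.994, 0.11, 0.0, 0.0]
wrist_force: [0.8, -0.4, -0.4]
grip_width: -0.0002
finger_force: 0.0
time: 5.63
position: [0.6145, -0.3319, 0.2143]
orientation: [0.994, 0.108, -0.0, 0.0]
wrist_force: [-0.9, 0.2, 0.5]
grip_width: -0.0
finger_force: 0.0Traceback (most recent call last):
  File "<stdin>", line 11, in <module>
ValueError: attempt to get argmax of an empty sequence
```

Run:
```python
from h import *
import cv2
T=Cam("top");S=Cam("scene")
cv2.imwrite("pics/n.png",np.hstack([cv2.resize(T.im[140:300,240:440],(400,320)),cv2.resize(S.im[140:300,220:420],(400,320))])[:,:,::-1])
X=np.array([np.cos(-.245),np.sin(-.245),0]);Y=np.array([-X[1],X[0],0]);c=np.array([.581,-.0105,0])
for s in(1,-1):
    for C in(T,S):
        u=C.proj(c-.07*X+s*.1*Y+[0,0,.08]).round().astype(int); w=C.im[u[1]-12:u[1]+13,u[0]-12:u[0]+13].max(2); print(u,w.min(),np.sort(w.ravel())[[20,60,100,200]])
```

```text
[294 239] 68 [ 88 126 174 176]
[323 270] 0 [ 19  36  90 168]
[363 254] 78 [ 98 130 176 179]
[339 217] 0 [ 20  42  98 108]
```

View pics/n.png

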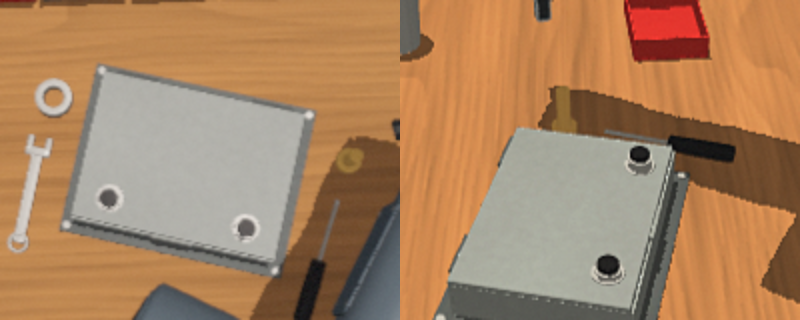

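The lid is flat shut and both plungers are up. In the top view the heads sit at about (294.5,239) and (362.5,254.5), matching the prediction, though they look glossy grey there. I'll refine with a looser threshold.

Run:
```python
from h import *
import cv2
T=Cam("top");S=Cam("scene")
X=np.array([np.cos(-.245),np.sin(-.245),0]);Y=np.array([-X[1],X[0],0]);c=np.array([.581,-.0105,0])
for n,s in(("L",1),("R",-1)):
    g=c-.07*X+s*.1*Y+[0,0,.08]; ps=[]
    for C,th in((T,135),(S,55)):
        u=C.proj(g).round().astype(int); m=np.zeros(C.im.shape[:2],np.uint8); cv2.circle(m,tuple(map(int,u)),11,255,-1)
        b=((C.im.max(2)<th)&(m>0)).astype(np.uint8)
        k,_,st,ce=cv2.connectedComponentsWithStats(b); i=1+st[1:,4].argmax(); print(n,u,ce[i].round(1),st[i]); ps.append(ce[i])
    p,e=tri(T,ps[0],S,ps[1]); q=p-c; print(n,p.round(4),round(e,4),"case",round(q@X,4),round(q@Y,4),"guess",g.round(4),"z=.08",T.plane(ps[0],.08).round(4))
    o=arm.get_obs()["position"]; d=T.plane(ps[0],.08)-o; a=.2208
    print("tool shift xy",(d[0]*np.cos(a)+d[1]*np.sin(a)).round(4),(d[0]*np.sin(a)-d[1]*np.cos(a)).round(4))
print(arm.get_obs()["orientation"],arm.get_obs()["position"])
```

```text
L [294 239] [293.7 238.6] [290 235   9   9  57]
L [323 270] [323.6 272.1] [319 268  11  10  83]
L [0.5376 0.104  0.0746] 0.0018 case -0.0699 0.1005 guess [0.5373 0.1035 0.08  ] z=.08 [0.5381 0.1034 0.08  ]
tool shift xy 0.0193 -0.4362
R [363 254] [362.6 253.7] [359 250   8   8  55]
R [339 217] [339.4 216.6] [335 213  10   8  63]
R [ 0.4885 -0.0902  0.0816] 0.002 case -0.0705 -0.0997 guess [ 0.4888 -0.0905  0.08  ] z=.08 [ 0.4895 -0.0904  0.08  ]
tool shift xy -0.0705 -0.2578
[9.93847489e-01 1.10757215e-01 9.32589530e-05 4.30687552e-06] [ 0.61475143 -0.32645035  0.21585133]
```

To row units: -0.2578 m / 0.5 = -0.5156, -0.148 m / 0.5 = -0.296.

```bash
echo '[[[-0.02, -0.07, 0], [0, 0, 0]], [[-0.04, -0.146, 0], [0, 0, 0]], [[-0.06, -0.22, 0], [0, 0, 0]], [[-0.08, -0.296, 0], [0, 0, 0]], [[-0.1, -0.37, 0], [0, 0, 0]], [[-0.12, -0.444, 0], [0, 0, 0]], [[-0.141, -0.5156, 0], [0, 0, 0]], [[-0.141, -0.5156, 0], [0, 0, 0]]]' > path.dat && python3 -m crank path.dat; echo '[[[0, 0, 0.03], [0, 0, 0]], [[0, 0, 0.06], [0, 0, 0]], [[0, 0, 0.09], [0, 0, 0]], [[0, 0, 0.104], [0, 0, 0]], [[0, 0, 0.106], [0, 0, 0]], [[0, 0, 0.106], [0, 0, 0]]]' > path.dat && python3 -m crank path.dat
```

```text
time: 6.6
position: [0.4861, -0.0865, 0.216]
orientation: [0.994, 0.112, -0.0, -0.001]
wrist_force: [0.6, -1.1, 1.1]
grip_width: -0.0003
finger_force: 0.0
time: 7.1
position: [0.4892, -0.0911, 0.1627]
orientation: [0.994, 0.11, -0.0, -0.0]
wrist_force: [0.2, 0.1, 0.5]
grip_width: -0.0001
finger_force: 0.0
```

Over the right head within 1 mm. Now feeling down for contact.

To row units: 0.0008 m / 0.5 = 0.0016.

```bash
for i in 1 2 3; do echo '[[[0, 0, 0.0016], [0, 0, 0]]]' > path.dat && python3 -m crank path.dat | grep -E 'pos|wrist'; done
```

```text
position: [0.4898, -0.0914, 0.1626]
wrist_force: [0.1, 1.0, 0.4]
position: [0.4899, -0.0915, 0.1617]
wrist_force: [0.2, -0.8, -0.4]
position: [0.4898, -0.0915, 0.1607]
wrist_force: [0.9, 0.7, 0.3]
```

To row units: 0.0008 m / 0.5 = 0.0016.

```bash
for i in 1 2 3; do echo '[[[0, 0, 0.0016], [0, 0, 0]]]' > path.dat && python3 -m crank path.dat | grep -E 'pos|wrist'; done
```

```text
position: [0.4896, -0.0915, 0.1596]
wrist_force: [-0.2, 0.5, 0.1]
position: [0.4896, -0.0915, 0.1588]
wrist_force: [-1.3, -0.3, 5.2]
position: [0.4896, -0.0915, 0.158]
wrist_force: [-2.1, -1.2, 8.5]
```

To row units: 0.0008 m / 0.5 = 0.0016.

```bash
for i in 1 2 3; do echo '[[[0, 0, 0.0016], [0, 0, 0]]]' > path.dat && python3 -m crank path.dat | grep -E 'pos|wrist'; done
```

```text
position: [0.4896, -0.0916, 0.1573]
wrist_force: [-2.9, -1.4, 9.4]
position: [0.4896, -0.0916, 0.1566]
wrist_force: [-2.9, -0.8, 9.3]
position: [0.4896, -0.0916, 0.1557]
wrist_force: [-2.2, -1.5, 7.6]
```

Contact came at about 0.1592 and the peak is past, with about 3.5 mm of travel so far. I'll take smaller single steps to the snap.

To row units: 0.0008 m / 0.5 = 0.0016.

```bash
echo '[[[0, 0, 0.0016], [0, 0, 0]]]' > path.dat && python3 -m crank path.dat | grep -E 'pos|wrist'
```

```text
position: [0.4896, -0.0917, 0.1549]
wrist_force: [-0.9, -1.6, 4.5]
```

To row units: 0.0006 m / 0.5 = 0.0012.

```bash
echo '[[[0, 0, 0.0012], [0, 0, 0]]]' > path.dat && python3 -m crank path.dat | grep -E 'pos|wrist'
```

```text
position: [0.4895, -0.0916, 0.1541]
wrist_force: [0.6, -0.6, 1.7]
```

To row units: 0.0004 m / 0.5 = 0.0008.

```bash
echo '[[[0, 0, 0.0008], [0, 0, 0]]]' > path.dat && python3 -m crank path.dat | grep -E 'pos|wrist'
```

```text
position: [0.4894, -0.0914, 0.1535]
wrist_force: [0.1, -0.0, 0.6]
```

```bash
echo '[[[0, 0, 0.0006], [0, 0, 0]]]' > path.dat && python3 -m crank path.dat | grep -E 'pos|wrist'
```

```text
position: [0.4894, -0.0914, 0.1532]
wrist_force: [-2.9, 0.1, 7.8]
```

It snapped through and reached its stop, reading 7.8 N. I'll ease off and go to the left lock.

To row units: -0.1798 m / 0.5 = -0.3596, 0.0899 m / 0.5 = 0.1798.

```bash
echo '[[[0, 0, -0.02], [0, 0, 0]], [[0, 0, -0.07], [0, 0, 0]], [[0.036, -0.072, -0.07], [0, 0, 0]], [[0.072, -0.144, -0.07], [0, 0, 0]], [[0.108, -0.216, -0.07], [0, 0, 0]], [[0.144, -0.288, -0.07], [0, 0, 0]], [[0.1798, -0.3596, -0.07], [0, 0, 0]], [[0.1798, -0.3596, -0.07], [0, 0, 0]]]' > path.dat && python3 -m crank path.dat; echo '[[[0, 0, 0.02], [0, 0, 0]], [[0, 0, 0.04], [0, 0, 0]], [[0, 0, 0.05], [0, 0, 0]], [[0, 0, 0.052], [0, 0, 0]], [[0, 0, 0.052], [0, 0, 0]]]' > path.dat && python3 -m crank path.dat
```

```text
time: 8.85
position: [0.5388, 0.1095, 0.1888]
orientation: [0.994, 0.113, 0.001, -0.001]
wrist_force: [0.6, 0.2, -0.4]
grip_width: -0.0005
finger_force: 0.0
time: 9.27
position: [0.5373, 0.1026, 0.1616]
orientation: [0.994, 0.109, -0.001, 0.0]
wrist_force: [-0.3, 0.2, 0.0]
grip_width: 0.0001
finger_force: 0.0
```

To row units: 0.0008 m / 0.5 = 0.0016.

```bash
for i in 1 2 3; do echo '[[[0, 0, 0.0016], [0, 0, 0]]]' > path.dat && python3 -m crank path.dat | grep -E 'pos|wrist'; done
```

```text
position: [0.5378, 0.103, 0.1616]
wrist_force: [-0.2, 0.7, 0.1]
position: [0.5379, 0.1032, 0.1609]
wrist_force: [-0.5, 0.3, -0.1]
position: [0.5379, 0.1035, 0.1601]
wrist_force: [0.5, -0.7, -0.4]
```

To row units: 0.0008 m / 0.5 = 0.0016.

```bash
for i in 1 2 3; do echo '[[[0, 0, 0.0016], [0, 0, 0]]]' > path.dat && python3 -m crank path.dat | grep -E 'pos|wrist'; done
```

```text
position: [0.5379, 0.1036, 0.1592]
wrist_force: [1.1, -0.2, 0.1]
position: [0.5378, 0.1037, 0.1583]
wrist_force: [0.6, -0.6, -0.4]
position: [0.5378, 0.1037, 0.1574]
wrist_force: [0.5, 0.1, -0.3]
```

To row units: 0.0008 m / 0.5 = 0.0016.

```bash
for i in 1 2 3; do echo '[[[0, 0, 0.0016], [0, 0, 0]]]' > path.dat && python3 -m crank path.dat | grep -E 'pos|wrist'; done
```

```text
position: [0.5378, 0.1038, 0.1566]
wrist_force: [0.5, 0.2, -0.2]
position: [0.5377, 0.1037, 0.1557]
wrist_force: [-0.4, 0.2, 0.1]
position: [0.5377, 0.1037, 0.1549]
wrist_force: [-1.0, -0.1, 0.1]
```

To row units: 0.0008 m / 0.5 = 0.0016.

```bash
for i in 1 2 3; do echo '[[[0, 0, 0.0016], [0, 0, 0]]]' > path.dat && python3 -m crank path.dat | grep -E 'pos|wrist'; done
```

```text
position: [0.5377, 0.1037, 0.1541]
wrist_force: [0.1, -0.4, 1.0]
position: [0.5377, 0.1037, 0.1533]
wrist_force: [-0.2, 0.4, -0.9]
position: [0.5378, 0.1037, 0.1526]
wrist_force: [-0.6, -0.4, 3.5]
```

To row units: 0.0008 m / 0.5 = 0.0016.

```bash
for i in 1 2 3; do echo '[[[0, 0, 0.0016], [0, 0, 0]]]' > path.dat && python3 -m crank path.dat | grep -E 'pos|wrist'; done
```

```text
position: [0.5378, 0.1038, 0.152]
wrist_force: [-2.5, 0.5, 6.2]
position: [0.5378, 0.1038, 0.1513]
wrist_force: [-4.0, 0.8, 8.7]
position: [0.5378, 0.1038, 0.1506]
wrist_force: [-3.2, 0.3, 9.1]
```

To row units: 0.0008 m / 0.5 = 0.0016.

```bash
for i in 1 2; do echo '[[[0, 0, 0.0016], [0, 0, 0]]]' > path.dat && python3 -m crank path.dat | grep -E 'pos|wrist'; done
```

```text
position: [0.5379, 0.1038, 0.1499]
wrist_force: [-3.6, 0.3, 8.9]
position: [0.5378, 0.1039, 0.149]
wrist_force: [-2.7, 0.9, 6.9]
```

To row units: 0.0006 m / 0.5 = 0.0012.

```bash
echo '[[[0, 0, 0.0012], [0, 0, 0]]]' > path.dat && python3 -m crank path.dat | grep -E 'pos|wrist'
```

```text
position: [0.5378, 0.1039, 0.1483]
wrist_force: [-1.6, 1.6, 4.6]
```

To row units: 0.0005 m / 0.5 = 0.001.

```bash
echo '[[[0, 0, 0.001], [0, 0, 0]]]' > path.dat && python3 -m crank path.dat | grep -E 'pos|wrist'
```

```text
position: [0.5378, 0.1038, 0.1476]
wrist_force: [-1.0, 0.8, 0.1]
```

To row units: 0.0004 m / 0.5 = 0.0008.

```bash
echo '[[[0, 0, 0.0008], [0, 0, 0]]]' > path.dat && python3 -m crank path.dat | grep -E 'pos|wrist'
```

```text
position: [0.5377, 0.1037, 0.147]
wrist_force: [-0.2, 0.1, -0.4]
```

```bash
echo '[[[0, 0, 0.0006], [0, 0, 0]]]' > path.dat && python3 -m crank path.dat | grep -E 'pos|wrist'
```

```text
position: [0.5378, 0.1037, 0.1468]
wrist_force: [-3.3, -0.5, 8.1]
```

The stop is felt, so the left lock is down. I'll ease off, retreat and check.

To row units: -0.17 m / 0.5 = -0.34, -0.16 m / 0.5 = -0.32.

```bash
echo '[[[0, 0, -0.02], [0, 0, 0]], [[0, 0, -0.08], [0, 0, 0]], [[0, 0, -0.16], [0, 0, 0]], [[-0.08, 0, -0.16], [0, 0, 0]], [[-0.16, 0, -0.16], [0, 0, 0]], [[-0.24, 0, -0.16], [0, 0, 0]], [[-0.32, 0, -0.16], [0, 0, 0]], [[-0.34, 0, -0.16], [0, 0, 0]]]' > path.dat && python3 -m crank path.dat; echo '[[[0, 0, 0], [0, 0, 0]], [[0, 0, 0], [0, 0, 0]], [[0, 0, 0], [0, 0, 0]], [[0, 0, 0], [0, 0, 0]]]' > path.dat && python3 -m crank path.dat
python3 - <<'E'
from h import *
import cv2
T=Cam("top");S=Cam("scene")
cv2.imwrite("pics/p.png",np.hstack([cv2.resize(T.im[140:300,240:440],(400,320)),cv2.resize(S.im[140:300,220:420],(400,320))])[:,:,::-1])
E
```

```text
time: 11.68
position: [0.367, 0.0654, 0.227]
orientation: [0.994, 0.11, -0.001, 0.0]
wrist_force: [1.8, -0.4, -0.4]
grip_width: -0.0
finger_force: 0.0
time: 12.02
position: [0.3729, 0.0667, 0.227]
orientation: [0.994, 0.11, 0.0, 0.0]
wrist_force: [-0.3, -1.4, -0.3]
grip_width: 0.0003
finger_force: 0.0
```

View pics/p.png

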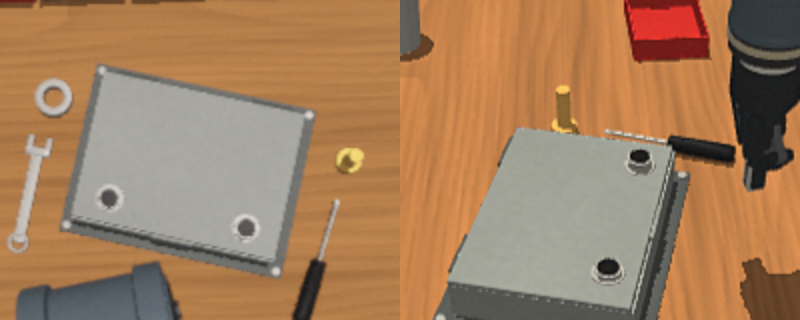

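The lid is shut, both heads sit visibly lower at (640,157) and (607,268) in this picture, the bystanders are undisturbed and the arm is clear.

```bash
python3 -c "
from workcell import arm
print(arm.sign_off())"
```

```text
the job is handed in; nothing more can be done
None
```

The lid is shut, both plungers are locked down (each snap and stop felt, highest force reading 12.9 N, at the lid's stop), the bystanders look undisturbed, and the job is handed in with no verdict printed.

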